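Close a hinged clamshell tube carrier

TASK

The blue clamshell carrier stands open with a sample tube in it, and its upper half has slipped sideways along the hinge. Close it over the tube: bring the upper half down, work it sideways until its two dowel pins find their sockets, never forcing the pins against the rim, and then press it fully home so that the front catch snaps over and the halves sit flush, edge to edge. Leave the tube in the carrier and the glassware, tape and pen around it undisturbed.

Things in the scene. Friction and masses are not known exactly. Their poses are not given: they have to be found in the camera images.
- carrier: Lower half of the blue clamshell, fixed, 96 (x) x 170 (y) x 45 mm high; origin under its centre, z up, y along the hinge, +x to the hinge side, front (-x) to the robot. A steel spring catch (26 wide, 62 high, at x = -50 to -68 mm) stands mid-front; it snaps by itself over the upper half's lip at about 7 N down there (12 to 20 N at the fin).
- upper_half (a joint): Opening angle of the upper half (96 x 170 x 38 mm thick): 0 = closed, flush; grows opening up and back; stays where left (0.3 N m). Hinge axis along carrier y at carrier x = +51, z = 45 mm. The upper half also slides along the hinge, up to 13 mm either way (about 3 N), and starts off centre.
- fin_top (a point): Middle of the top of the black grip fin on the outside of the upper half. Fin 40 mm long (across the hinge), 14 mm wide (along the hinge), 32 mm high above the outer face; it stands up when the half is closed. With the half closed this point is at carrier x = -12, y = 0, z = 115 mm.
- upper_edge (a point): Middle of the front seam edge of the upper half, 99 mm from the hinge axis. Its carrier y is how far the half is off centre. With the half closed and centred it meets lower_edge.
- lower_edge (a point): Middle of the front seam edge of the lower half, fixed: carrier x = -48, y = 0, z = 45 mm.
- dowels: Two steel dowel pins under the upper half's front rim, 8 mm diameter, 17 mm long with round tips, 132 mm apart along the hinge, 86.5 mm from the hinge axis. While they are not over their sockets they rest on the rim and hold the half at about 0.2 rad. Origin on the hinge axis.
- socket_rim: Grey front rim of the lower half with two sockets 11 mm wide along the hinge, 22 mm deep, at carrier x = -35.5, y = -66 and +66 mm; its top is at 45 mm. Origin as the carrier's.
- tube: Sample tube with orange cap, 34 mm diameter, 109 mm long, lying along the hinge direction in the carrier; origin at the middle of its bottom end, z along the tube. Do not take it out.
- beaker: Small glass beaker, bystander, 52 mm diameter, 58 mm high, origin under its centre.
- weighing_bottle: Glass weighing bottle with knob lid, bystander, 39 mm diameter, 59 mm high, origin under its centre.
- tape_blue: Roll of blue tape lying flat, bystander, 68 mm diameter, 19 mm high, origin under its centre.
- pen: Blue pen lying flat, bystander, 138 x 11 x 12 mm, origin under its centre, length along its y.
Things that resemble listed ones, but are neither listed nor needed, are in the scene too. There is more than one size of the carrier; the one meant has the size given above. Leave any turquoise look-alike of the tube alone.

How it is judged:
By the outcome, as a careful person would: the job done as asked, in the order asked, and still so for the second after the job is handed in, with the robot touching nothing.
It also fails if it takes over 64 s, if anything falls off the work surface, if the arm or the gripper's body presses on something with over 40 N, if the wrist force passes 120 N, or if a joint passes its speed limit or range.

ROBOT

A 6-joint arm with a two-finger parallel gripper is mounted at the origin on a cart in front of the work surface, level with it; the furniture and walls round the work are solid. World frame = base frame: x ahead of the robot, y to its left, z up, the work surface at z = 0. Lengths are in mm, angles in rad, forces in N, time in s.
With the tool pointing down it reaches from about 300 to 1000 mm from the base axis. Payload 5.1 kg.
Tool frame: the origin (TCP) lies midway between the tips of the shut fingers; the grasp point (between the pads) lies 19 mm behind it; z points along the fingers, y is the line along which they close (so a half turn about z gives the same grasp; the last joint's range is limited). The gripper opens to 95 mm and grips with 3 to 60 N. Pads are 20 mm wide; open, the fingers measure 119 mm over their backs; the gripper's body (75 mm by 180 mm) begins 59 mm behind the grasp point.
Start: joints at [-1.33, 0.124, 1.65, -0, 1.367, -0.083], TCP at [206.779, -616.22, 214.656] pointing down, gripper open.
Joint ranges: [-2.61, 2.61], [-1.02, 2.33], [0.03, 2.71], [-1.35, 4.49], [0.32, 2.68], [-2.91, 2.91]. Speed limits (rad/s): [2.57, 2.57, 3.14, 3.14, 3.14, 3.14].

INTERFACE

Orientations are given as [roll, pitch, yaw] about the fixed x, y, z axes, in that order (R = Rz(yaw) Ry(pitch) Rx(roll)).
In Python, from bench import sensors, viewer, job gives the robot as it stands.
- The arm moves only by the tool carry_out, never from a script. Its argument "moves" is a list of rows, each an object of numbers: "ax", "ay", "az": the turn, a rotation vector about the world's x, y, z in units of 360 degrees (1.0 is 360 degrees); "tx", "ty", "tz": the shift along the world's x, y, z in units of 1 m (1.0 is 1 m); "claw": the closure, from -1 (fully open) to 1 (shut). A call has 1 to 12 rows; each row shifts and turns the commanded pose from where the row before left it; what a row does not reach is not made up. A row lasts 1/8 s, in which the tool goes at most 62.5 mm and 10.7 degrees, less where a joint would pass 70% of its speed; a pose out of reach is approached as far as the arm can. A call with a number of a shift or a turn outside -1 to 1 is refused whole. A call with a gripper value outside its range is refused whole. The fingers move at their own pace and stop on an object; the grip force is fixed at half the most. Time passes only in rows, so rows that do not move let the fingers close. It gives the time, the measured TCP pose, the force, the opening and the grip force at its end, in the units of the state.
- sensors.get_obs(): the state, without advancing time (a new reading comes with each control period).
- viewer.camera(name): name is "side" or "top"; returns (picture, depth): 480x640x3 uint8, red, green, blue; 480x640 float32, mm along the optical axis (not along the pixel's ray), 0 where there is no reading.
- viewer.calibration(name): a dict with "intrinsics" (3x3 intrinsics, pixels), "distortion" ([k1, k2, p1, p2, k3] as OpenCV has them; the pictures are not rectified), "position" and "orientation" of the camera in the world. Camera axes: x right, y down, z forward; pixel columns grow to the right and rows downward; lengths in mm; the calibration is good to about 2 mm. A picture is of the moment at which its call begins. calibration takes no time and is no camera call.
- job.hand_in(): hands the job in; it is judged then, once.
The state is a dict: "t": time; "qpos": joint angles; "dq": joint speeds; "effort": joint torques, N m; "tool_pos": TCP position; "orientation": TCP orientation; "wrist_force": force on the tool from outside, world axes, zero at the start; "moment": the same for the moment, N m; "grip_width": finger opening in mm; "finger_force": force on a finger pad.
Only numpy, scipy, OpenCV 4.12 (cv2) and the standard library are available. Lean on these libraries where they do the work, as an engineer would, in place of code of your own. Each camera call takes 0.05 s, during which the arm holds its last target. There are 200 camera calls.

## Working session

There is one attempt and no reset: what is moved stays moved. The work goes in short steps, Python scripts to look and compute and a tool call to move; the robot and the scene stay as the last step left them, time stands still between calls to the robot, and variables do not carry over. Pictures are saved under pics/ and viewed, at most 10 in all, crops included, and the job is handed in when it is done.

Besides the shell and the picture viewer there is one more tool, called after "Emit:" by a JSON object that holds its "method" and its "body". carry_out: Moves the arm, as the interface text tells. Shifts and turns lie within -1 to 1; 1 stands for 1 m of shift or 360 degrees of turn. Its arguments: {"type":"object","properties":{"moves":{"type":"array"}},"required":["moves"]}

```bash
mkdir -p pics
cat > h.py <<'E'
import numpy as np,cv2
from scipy.spatial.transform import Rotation as R
from bench import sensors,viewer,job
def cam(n):
    p,d=viewer.camera(n); return p,d
def cal(n):
    c=viewer.calibration(n); K=np.array(c["intrinsics"],float);D=np.array(c["distortion"],float)
    o=np.array(c["orientation"],float)
    M=R.from_euler('xyz',o).as_matrix() if o.size==3 else o.reshape(3,3)
    return K,D,np.array(c["position"],float),M
def pts(n,uv,d):
    K,D,p,M=cal(n); uv=np.asarray(uv,float).reshape(-1,1,2)
    q=cv2.undistortPoints(uv,K,D).reshape(-1,2)
    return (np.c_[q,np.ones(len(q))]*np.asarray(d).reshape(-1,1))@M.T+p
def cloud(n,d):
    v,u=np.mgrid[0:480,0:640]
    return pts(n,np.c_[u.ravel(),v.ravel()],d.ravel()).reshape(480,640,3)
def save(n,p): cv2.imwrite('pics/'+n,cv2.cvtColor(p,cv2.COLOR_RGB2BGR))
E
python3 - <<'E'
from h import *
print(sensors.get_obs())
for n in("side","top"):
    p,d=cam(n);save(n+'0.png',p);np.save(n+'_d.npy',d);np.save(n+'_p.npy',p);print(viewer.calibration(n))
E
```

```text
{'t': 0.0, 'qpos': array([-1.32959239e+00,  1.24503563e-01,  1.65166557e+00,  1.32123193e-05,
        1.36750457e+00, -8.25860021e-02]), 'dq': array([ 1.15794492e-04, -5.68052079e-06, -1.56780649e-03, -9.31504410e-04,
        7.94375691e-04, -1.57758013e-03]), 'effort': array([-2.18018990e-04, -4.17601776e+01, -3.59930706e+01,  7.75245368e-02,
        4.93833655e-02, -1.79356821e-04]), 'tool_pos': array([ 206.63579825, -615.60252777,  213.39303733]), 'orientation': array([-3.13951976e+00, -1.84561192e-04,  3.23787069e-01]), 'wrist_force': array([-0.47457123, -0.47813473,  0.1727951 ]), 'moment': array([ 0.01750361, -0.03786535,  0.02202443]), 'finger_force': 0.0, 'grip_width': 94.94033330495115}
{'intrinsics': array([[555.73160039,   0.        , 308.67190361],
       [  0.        , 555.73160039, 235.74318738],
       [  0.        ,   0.        ,   1.        ]]), 'distortion': array([0.01563153, 0.        , 0.        , 0.        , 0.        ]), 'position': array([ 364.40458539, 1038.96509289,  489.87953721]), 'orientation': array([-1.91743273,  0.00986416, -2.91684895])}
{'intrinsics': array([[503.05929436,   0.        , 313.97949843],
       [  0.        , 503.05929436, 238.02183688],
       [  0.        ,   0.        ,   1.        ]]), 'distortion': array([-0.1425808,  0.       ,  0.       ,  0.       ,  0.       ]), 'position': array([ 517.83269339,  -57.13682082, 1210.97587386]), 'orientation': array([-3.05663412,  0.02850208, -1.54462562])}
```

View pics/side0.png

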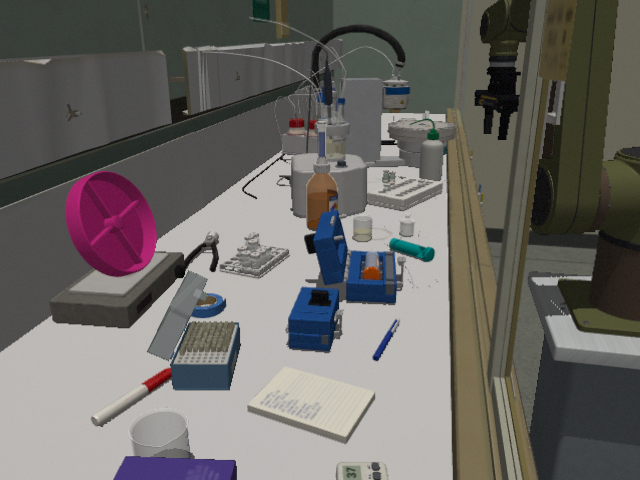

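View pics/top0.png

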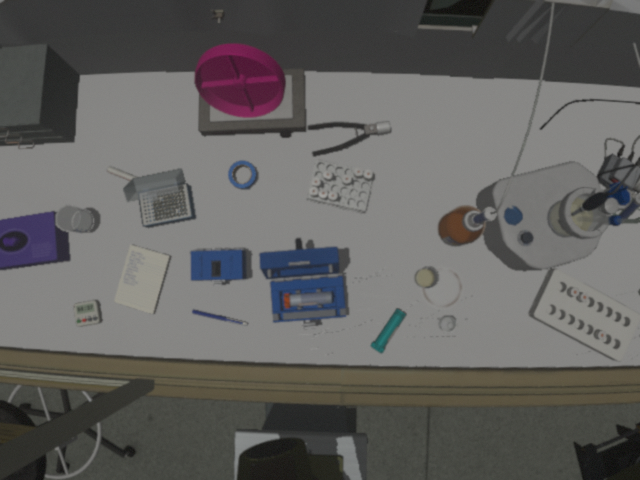

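Side view: open blue carrier with the tube at (370,275), its raised half at (330,245), fin at (310,243). Top view: open carrier at (308,298), raised half at (302,260), fin at (298,243). Candidates for the carrier are the open one at top (308,298) and the closed, smaller one at top (217,265). The description (open, with a tube) picks the first; the turquoise tube at (388,330) stays untouched. Next I check this choice in a close crop and measure.

Run:
```python
from h import *
a=np.load('top_p.npy')[225:335,245:365];b=np.load('side_p.npy')[200:310,290:410]
save('crop.png',np.hstack([cv2.resize(a,(400,367),interpolation=cv2.INTER_CUBIC),cv2.resize(b,(400,367),interpolation=cv2.INTER_CUBIC)]))
for n in("top","side"):
    p=np.load(n+'_p.npy');C=cloud(n,np.load(n+'_d.npy'))
    h=cv2.cvtColor(p,cv2.COLOR_RGB2HSV)
    m=((h[...,0]>100)&(h[...,0]<125)&(h[...,1]>140)&(h[...,2]>40)).astype(np.uint8)
    k,l,s,c=cv2.connectedComponentsWithStats(m)
    for i in range(1,k):
        if s[i,4]>120:
            P=C[l==i];P=P[np.abs(P).max(1)<2000];print(n,s[i],np.percentile(P,[2,98],axis=0).round().tolist())
    # dense region top-down stats
    roi=(C[...,0]>300)&(C[...,0]<650)&(C[...,1]>-180)&(C[...,1]<100)
    np.save(n+'_C.npy',C)
    bl=m.astype(bool)&roi&(C[...,1]<45)
    P=C[bl]
    for z in range(0,200,10):
        Q=P[(P[:,2]>=z)&(P[:,2]<z+10)]
        if len(Q)>15: print(z,len(Q),np.percentile(Q[:,:2],[2,50,98],axis=0).round().tolist())
    dk=(h[...,2]<45)&roi&(C[...,2]>60)
    P=C[dk];print('dark',len(P),np.percentile(P,[5,50,95],axis=0).round() if len(P) else'')
```

```text
top [608 187  21  17 177] [[673.0, -657.0, 256.0], [706.0, -586.0, 341.0]]
top [192 251  50  28 909] [[518.0, 146.0, 57.0], [578.0, 257.0, 66.0]]
top [272 277  72  35 978] [[452.0, -87.0, 25.0], [522.0, 70.0, 50.0]]
20 141 [[450.0, -76.0], [494.0, -23.0], [503.0, 40.0]]
30 25 [[454.0, -84.0], [493.0, -51.0], [504.0, 35.0]]
40 588 [[462.0, -89.0], [508.0, -40.0], [523.0, 41.0]]
50 24 [[454.0, -85.0], [509.0, -39.0], [525.0, 38.0]]
60 17 [[533.0, -35.0], [540.0, 14.0], [544.0, 42.0]]
70 68 [[533.0, -48.0], [538.0, 8.0], [548.0, 42.0]]
130 72 [[554.0, -70.0], [568.0, -8.0], [583.0, 43.0]]
140 24 [[549.0, -61.0], [561.0, -43.0], [569.0, 44.0]]
dark 45 [[ 518.  -57. 1211.]
 [ 518.  -57. 1211.]
 [ 518.  -57. 1211.]]
side [386  87  24   8 157] [[482.0, -1135.0, 279.0], [561.0, -1090.0, 303.0]]
side [ 313  208   34   77 1727] [[525.0, -63.0, 50.0], [583.0, 96.0, 141.0]]
side [ 346  251   51   52 1440] [[423.0, -78.0, 8.0], [521.0, 81.0, 48.0]]
side [ 289  288   50   63 2299] [[513.0, 151.0, 8.0], [579.0, 268.0, 63.0]]
side [192 294  34  24 343] [[738.0, 135.0, 3.0], [782.0, 196.0, 21.0]]
side [374 320  23  40 175] [[415.0, 160.0, 4.0], [438.0, 271.0, 13.0]]
30 40 [[462.0, -80.0], [501.0, -72.0], [507.0, -5.0]]
40 387 [[428.0, -83.0], [506.0, -20.0], [525.0, 43.0]]
50 22 [[527.0, -62.0], [532.0, -11.0], [538.0, 34.0]]
60 59 [[528.0, -64.0], [536.0, -20.0], [559.0, 41.0]]
70 138 [[531.0, -63.0], [543.0, -29.0], [559.0, 39.0]]
90 26 [[546.0, -67.0], [551.0, -59.0], [557.0, -54.0]]
100 17 [[549.0, -67.0], [551.0, -59.0], [555.0, -55.0]]
120 34 [[544.0, -58.0], [548.0, -6.0], [554.0, 41.0]]
130 242 [[547.0, -68.0], [571.0, -10.0], [589.0, 43.0]]
140 41 [[549.0, -70.0], [558.0, -36.0], [568.0, 41.0]]
dark 138 [[591.  15.  78.]
 [599.  19.  96.]
 [607.  22. 113.]]
```

View pics/crop.png

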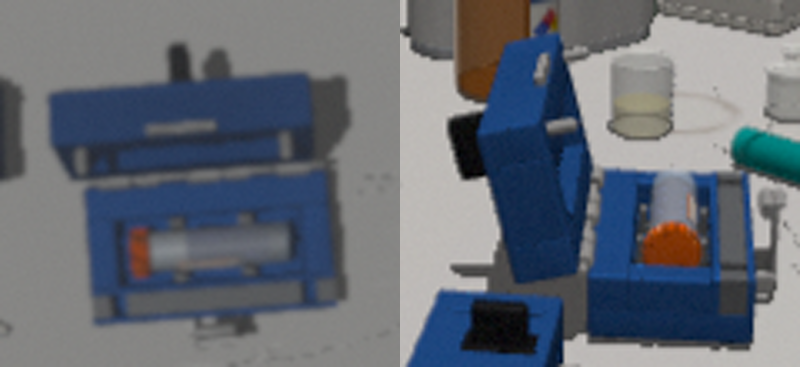

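The crop shows the open carrier with the tube (orange cap on the +y side), dowels on the raised half at top-crop (80,160) and (287,145), and the fin at (178,62). The look-alike is closed and smaller (about 115 mm). Now the carrier pose and the half's angle and offset.

Run:
```python
from h import *
def hsv(n): return cv2.cvtColor(np.load(n+'_p.npy'),cv2.COLOR_RGB2HSV)
C=np.load('top_C.npy')
m=(C[...,2]>36)&(C[...,2]<56)&(C[...,0]>405)&(C[...,0]<526)&(C[...,1]>-110)&(C[...,1]<110)
P=C[m];P=P[(P[:,0]>424)]
# rays to z=45 for mask pixels
r=cv2.minAreaRect(P[:,:2].astype(np.float32));print('rect',r,np.median(P[:,2]))
# corners from crop by ray to z=45
K,D,p,M=cal('top')
uv=np.array([[87,188],[328,168],[335,300],[97,322]])*.3+[245,225]
q=pts('top',uv,np.ones(4))-p; X=p+q*((45-p[2])/q[:,2])[:,None];print(X.round(1), X.mean(0).round(1),[np.linalg.norm(X[i]-X[i-1]).round(1) for i in range(4)],np.degrees(np.arctan2(*(X[1]-X[0])[:2])),np.degrees(np.arctan2(*(X[2]-X[3])[:2])))
# upper half: side-view +y end face
S=np.load('side_C.npy');h=hsv('side')
b=(h[...,0]>100)&(h[...,0]<125)&(h[...,1]>120)
e=b&(S[...,0]>515)&(S[...,0]<615)&(S[...,1]>75)&(S[...,1]<115)&(S[...,2]>40)
P=S[e];print('end',len(P),np.percentile(P,[2,50,98],axis=0).round(1).tolist());print(cv2.minAreaRect(P[:,[0,2]].astype(np.float32)))
# fin points
f=(h[...,2]<50)&(S[...,0]>575)&(S[...,0]<640)&(S[...,1]>-40)&(S[...,1]<60)&(S[...,2]>60)&(S[...,2]<160)
P=S[f];print('fin',len(P),np.percentile(P,[2,50,98],axis=0).round(1).tolist());print(cv2.minAreaRect(P[:,[0,2]].astype(np.float32)))
ht=hsv('top');f=(ht[...,2]<45)&(C[...,0]>570)&(C[...,0]<640)&(C[...,1]>-60)&(C[...,1]<60)
P=C[f];print('fin top',len(P),np.percentile(P,[2,50,98],axis=0).round(1).tolist())
g=(C[...,2]>115)&(C[...,0]>520)&(C[...,0]<620)&(abs(C[...,1])<130)
P=C[g];print('uptop',cv2.minAreaRect(P[:,:2].astype(np.float32)),np.percentile(P,[1,50,99],axis=0).round(1).tolist())
```

```text
rect ((478.4620361328125, -5.558509826660156), (102.24015045166016, 176.18360900878906), 5.472928047180176) 46.48679199483888
[[512.9  75.6  45. ]
 [531.2 -91.6  45. ]
 [440.2 -98.5  45. ]
 [420.3  65.8  45. ]] [476.2 -12.2  45. ] [np.float64(93.1), np.float64(168.2), np.float64(91.3), np.float64(165.5)] 173.75677536567358 173.09427401333167
end 999 [[524.8, 78.0, 48.1], [547.9, 91.3, 96.6], [573.1, 95.7, 139.2]]
((548.6294555664062, 92.16361236572266), (96.61872100830078, 37.43529510498047), 75.27361297607422)
fin 138 [[590.7, 14.4, 76.2], [599.1, 18.5, 95.9], [608.8, 22.6, 112.9]]
((599.2509155273438, 93.6434326171875), (41.60808563232422, 19.23727035522461), 86.04541778564453)
fin top 2 [[591.8, 8.6, 112.1], [594.1, 11.0, 116.1], [596.5, 13.4, 120.1]]
uptop ((567.0332641601562, 8.004302978515625), (71.25553131103516, 167.4136505126953), 6.236485481262207) [[533.2, -74.3, 117.6], [562.7, 6.7, 137.4], [590.3, 89.5, 148.2]]
```

Run:
```python
from h import *
for n,xr in(("side",(430,512)),):
    S=np.load('side_C.npy');h=cv2.cvtColor(np.load('side_p.npy'),cv2.COLOR_RGB2HSV)
    b=(h[...,0]>100)&(h[...,0]<125)&(h[...,1]>120)
    e=b&(S[...,0]>430)&(S[...,0]<512)&(S[...,1]>60)&(S[...,1]<100)&(S[...,2]>6)&(S[...,2]<38)
    P=S[e];print('low end',np.polyfit(P[:,0],P[:,1],1),np.polyval(np.polyfit(P[:,0],P[:,1],1),[430,470,510]),P[:,1].std(),cv2.minAreaRect(P[:,[0,2]].astype(np.float32)))
    e=b&(S[...,0]>528)&(S[...,0]<565)&(S[...,1]>75)&(S[...,1]<115)&(S[...,2]>55)&(S[...,2]<125)
    P=S[e];f=np.polyfit(P[:,0],P[:,1],1);print('up end',f,np.median(P,0))
# top: ray contour of lower top at z=45 : blue/grey/non-bench mask by depth
C=np.load('top_C.npy');p=cal('top')[2]
ht=cv2.cvtColor(np.load('top_p.npy'),cv2.COLOR_RGB2HSV)
m=((ht[...,0]>100)&(ht[...,0]<125)&(ht[...,1]>120)).astype(np.uint8)
m[:277]=0;m[330:]=0;m[:,:262]=0;m[:,355:]=0
k,l,s,c=cv2.connectedComponentsWithStats(m);i=1+np.argmax(s[1:,4]);v,u=np.where(l==i)
q=pts('top',np.c_[u,v],np.ones(len(u)))-p;X=(p+q*((45-p[2])/q[:,2])[:,None])[:,:2]
print('top z45',cv2.minAreaRect(X.astype(np.float32)))
for n in('L','R'):
    w=[];
    for r in range(284,316,3):
        uu=u[v==r]
        if len(uu): w.append(X[(v==r)&(u==(uu.min() if n=='L' else uu.max()))][0])
    print(n,np.round(w,0).tolist())
```

```text
low end [ 0.11283214 21.73831318] [70.25613455 74.76942026 79.28270597] 3.1038908684642865 ((471.1661376953125, 22.40323257446289), (80.90866088867188, 31.094358444213867), 0.3416019082069397)
up end [ 0.14189563 13.49428237] [546.16493513  91.35271259  90.73743062]
top z45 ((478.71014404296875, -9.920753479003906), (85.00714111328125, 165.7388153076172), 4.811706066131592)
L [[507.0, 76.0], [500.0, 73.0], [493.0, 73.0], [486.0, 73.0], [479.0, 72.0], [472.0, 70.0], [465.0, 70.0], [458.0, 69.0], [452.0, 69.0], [445.0, 67.0], [438.0, 53.0]]
R [[511.0, -89.0], [504.0, -89.0], [497.0, -89.0], [491.0, -92.0], [484.0, -92.0], [477.0, -92.0], [470.0, -92.0], [463.0, -92.0], [456.0, -81.0], [449.0, -81.0], [442.0, -81.0]]
```

Run:
```python
from h import *
for n in('side','top'):
    C=np.load(n+'_C.npy').reshape(-1,3)
    for y0 in range(-700,500,100):
        for x0 in range(100,900,100):
            P=C[(C[:,0]>=x0)&(C[:,0]<x0+100)&(C[:,1]>=y0)&(C[:,1]<y0+100)&(C[:,2]>100)&(C[:,2]<900)]
            if len(P)>4: print(n,x0,y0,len(P),P[:,2].min().round(),P[:,2].max().round())
K,D,p,M=cal('side');print(p)
```

```text
side 100 -700 71 392.0 482.0
side 200 -700 759 215.0 550.0
side 500 -700 6 142.0 144.0
side 600 -700 211 141.0 455.0
side 700 -700 170 140.0 394.0
side 100 -600 1145 214.0 490.0
side 200 -600 1620 217.0 564.0
side 500 -600 123 102.0 144.0
side 600 -600 1820 141.0 465.0
side 700 -600 479 101.0 518.0
side 800 -600 60 515.0 536.0
side 100 -500 144 489.0 520.0
side 200 -500 580 490.0 563.0
side 500 -500 292 100.0 143.0
side 600 -500 385 100.0 159.0
side 700 -500 389 100.0 144.0
side 800 -500 12 442.0 447.0
side 100 -400 138 515.0 555.0
side 200 -400 82 522.0 557.0
side 600 -400 1227 100.0 396.0
side 700 -400 74 394.0 433.0
side 800 -400 47 431.0 445.0
side 500 -100 271 100.0 148.0
side 100 0 11395 159.0 533.0
side 500 0 812 100.0 148.0
side 600 0 41 100.0 114.0
side 100 100 1229 187.0 312.0
side 700 200 99 123.0 140.0
side 200 300 9179 100.0 522.0
side 600 300 264 121.0 133.0
side 700 300 564 123.0 141.0
side 200 400 2238 447.0 519.0
side 600 400 184 100.0 133.0
side 700 400 401 100.0 140.0
top 200 -700 472 214.0 387.0
top 500 -700 143 137.0 147.0
top 600 -700 685 135.0 380.0
top 700 -70
[... 157 characters left out ...]
.0 464.0
top 800 -600 66 529.0 539.0
top 200 -500 82 490.0 520.0
top 500 -500 459 101.0 149.0
top 600 -500 1755 100.0 163.0
top 700 -500 1013 100.0 150.0
top 800 -500 53 441.0 449.0
top 600 -400 1440 100.0 398.0
top 700 -400 179 393.0 436.0
top 800 -400 108 433.0 448.0
top 100 -100 307 182.0 410.0
top 200 -100 395 210.0 423.0
top 500 -100 717 101.0 152.0
top 100 0 1952 160.0 404.0
top 500 0 866 100.0 150.0
top 600 0 27 105.0 118.0
top 100 100 48 195.0 297.0
top 700 200 192 100.0 142.0
top 200 300 4068 101.0 641.0
top 600 300 214 118.0 136.0
top 700 300 659 100.0 144.0
top 200 400 422 447.0 527.0
top 600 400 10 127.0 135.0
top 700 400 29 102.0 143.0
[ 364.40458539 1038.96509289  489.87953721]
```

Carrier centre is about (477.5, -10), yaw about 6.2°, half open about 105°, offset about +8 mm along +y. Fin centre is near (600, 12, 90). The plan is to straddle the fin with open fingers from behind and pull the half over.

Emit:
{"method": "carry_out", "body": {"moves": [{"tx": 0.019,"ty": 0.0565,"tz": 0.004,"az": -0.0034,"claw": -1},{"tx": 0.019,"ty": 0.0565,"tz": 0.004,"az": -0.0034,"claw": -1},{"tx": 0.019,"ty": 0.0565,"tz": 0.004,"az": -0.0034,"claw": -1},{"tx": 0.019,"ty": 0.0565,"tz": 0.004,"az": -0.0034,"claw": -1},{"tx": 0.019,"ty": 0.0565,"tz": 0.004,"az": -0.0034,"claw": -1},{"tx": 0.019,"ty": 0.0565,"tz": 0.004,"az": -0.0034,"claw": -1},{"tx": 0.019,"ty": 0.0565,"tz": 0.004,"az": -0.0034,"claw": -1},{"tx": 0.019,"ty": 0.0565,"tz": 0.004,"az": -0.0034,"claw": -1},{"tx": 0.019,"ty": 0.0565,"tz": 0.004,"az": -0.0034,"claw": -1},{"tx": 0.019,"ty": 0.0565,"tz": 0.004,"az": -0.0034,"claw": -1}]}}

```text
invalid input
```

Emit:
{"method": "carry_out", "body": {"moves": [{"ax": 0,"ay": 0,"az": -0.0034,"tx": 0.019,"ty": 0.0565,"tz": 0.004,"claw": -1},{"ax": 0,"ay": 0,"az": -0.0034,"tx": 0.019,"ty": 0.0565,"tz": 0.004,"claw": -1},{"ax": 0,"ay": 0,"az": -0.0034,"tx": 0.019,"ty": 0.0565,"tz": 0.004,"claw": -1},{"ax": 0,"ay": 0,"az": -0.0034,"tx": 0.019,"ty": 0.0565,"tz": 0.004,"claw": -1},{"ax": 0,"ay": 0,"az": -0.0034,"tx": 0.019,"ty": 0.0565,"tz": 0.004,"claw": -1},{"ax": 0,"ay": 0,"az": -0.0034,"tx": 0.019,"ty": 0.0565,"tz": 0.004,"claw": -1},{"ax": 0,"ay": 0,"az": -0.0034,"tx": 0.019,"ty": 0.0565,"tz": 0.004,"claw": -1},{"ax": 0,"ay": 0,"az": -0.0034,"tx": 0.019,"ty": 0.0565,"tz": 0.004,"claw": -1},{"ax": 0,"ay": 0,"az": -0.0034,"tx": 0.019,"ty": 0.0565,"tz": 0.004,"claw": -1},{"ax": 0,"ay": 0,"az": -0.0034,"tx": 0.019,"ty": 0.0565,"tz": 0.004,"claw": -1}]}}

```text
t: 1.35
tool_pos: [396.8, -49.3, 254.6]
orientation: [3.141, -0.001, 0.109]
wrist_force: [0.8, -0.3, 0.2]
grip_width: 95.3
finger_force: 0.0
```

Emit:
{"method": "carry_out", "body": {"moves": [{"ax": 0,"ay": 0,"az": 0,"tx": 0.0486,"ty": 0.0134,"tz": 0,"claw": -1},{"ax": 0,"ay": 0,"az": 0,"tx": 0.0486,"ty": 0.0134,"tz": 0,"claw": -1},{"ax": 0,"ay": 0,"az": 0,"tx": 0.0486,"ty": 0.0134,"tz": 0,"claw": -1},{"ax": 0,"ay": 0,"az": 0,"tx": 0.0486,"ty": 0.0134,"tz": 0,"claw": -1},{"ax": 0,"ay": 0,"az": 0,"tx": 0.0486,"ty": 0.0134,"tz": 0,"claw": -1},{"ax": 0,"ay": 0,"az": 0,"tx": 0,"ty": 0,"tz": -0.047,"claw": -1},{"ax": 0,"ay": 0,"az": 0,"tx": 0,"ty": 0,"tz": -0.047,"claw": -1},{"ax": 0,"ay": 0,"az": 0,"tx": 0,"ty": 0,"tz": -0.047,"claw": -1},{"ax": 0,"ay": 0,"az": 0,"tx": 0,"ty": 0,"tz": 0,"claw": -1}]}}

```text
t: 2.48
tool_pos: [635.8, 16.0, 107.9]
orientation: [-3.14, 0.011, 0.11]
wrist_force: [-0.0, -0.8, 0.5]
grip_width: 95.3
finger_force: 0.0
```

Run:
```python
from h import *
p,d=cam('side');q,e=cam('top')
save('c2.png',np.hstack([cv2.resize(p[130:310,270:430],(400,450)),cv2.resize(q[200:335,240:360],(400,450))]))
```

```text
(no output)
```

View pics/c2.png

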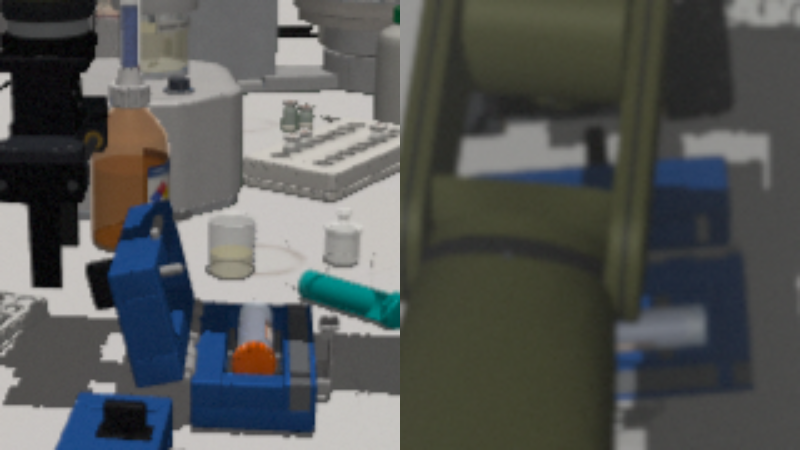

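Side picture: finger tips at (45,280) hang behind the raised half at (145,290), clear of everything, with the fin at (100,285) between them. Now the pull.

Emit:
{"method": "carry_out", "body": {"moves": [{"ax": 0,"ay": 0,"az": 0,"tx": -0.02,"ty": -0.0021,"tz": 0.002,"claw": -1},{"ax": 0,"ay": 0,"az": 0,"tx": -0.02,"ty": -0.0021,"tz": 0.002,"claw": -1},{"ax": 0,"ay": 0,"az": 0,"tx": -0.01,"ty": -0.0011,"tz": 0.007,"claw": -1},{"ax": 0,"ay": 0,"az": 0,"tx": -0.01,"ty": -0.0011,"tz": 0.006,"claw": -1},{"ax": 0,"ay": 0,"az": 0,"tx": -0.012,"ty": -0.0013,"tz": 0.003,"claw": -1},{"ax": 0,"ay": 0,"az": 0,"tx": -0.011,"ty": -0.0012,"tz": 0.003,"claw": -1},{"ax": 0,"ay": 0,"az": 0,"tx": -0.011,"ty": -0.0012,"tz": 0.001,"claw": -1},{"ax": 0,"ay": 0,"az": 0,"tx": -0.011,"ty": -0.0012,"tz": 0.001,"claw": -1}]}}

```text
t: 3.58
tool_pos: [534.6, 4.2, 139.7]
orientation: [3.141, -0.001, 0.11]
wrist_force: [2.9, -1.1, 4.2]
grip_width: 95.2
finger_force: 2.2
```

Run:
```python
from h import *
p,d=cam('side');save('c3.png',cv2.resize(p[170:310,280:440],(640,560)))
```

```text
(no output)
```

View pics/c3.png

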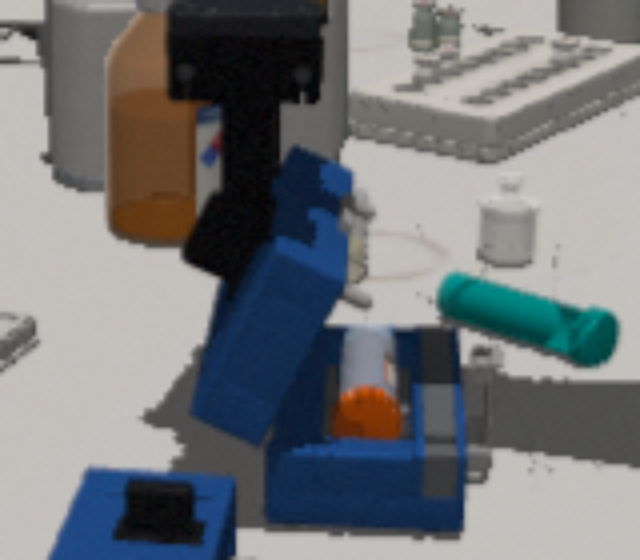

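Picture: the half is at about 60°, with the fingers pressing at (250,190) and the fin between them. Continuing.

Emit:
{"method": "carry_out", "body": {"moves": [{"ax": 0,"ay": 0,"az": 0,"tx": -0.011,"ty": -0.0012,"tz": -0.003,"claw": -1},{"ax": 0,"ay": 0,"az": 0,"tx": -0.012,"ty": -0.0013,"tz": -0.005,"claw": -1},{"ax": 0,"ay": 0,"az": 0,"tx": -0.01,"ty": -0.0011,"tz": -0.006,"claw": -1},{"ax": 0,"ay": 0,"az": 0,"tx": -0.01,"ty": -0.0011,"tz": -0.006,"claw": -1},{"ax": 0,"ay": 0,"az": 0,"tx": -0.006,"ty": -0.0006,"tz": -0.005,"claw": -1},{"ax": 0,"ay": 0,"az": 0,"tx": 0,"ty": 0,"tz": 0,"claw": -1}]}}

```text
t: 4.38
tool_pos: [484.1, -0.8, 112.1]
orientation: [-3.141, 0.003, 0.11]
wrist_force: [0.2, 0.0, 0.1]
grip_width: 95.0
finger_force: 0.0
```

```bash
cat > m.py <<'E'
from h import *
import sys
p,d=cam('side');S=cloud('side',d);h=cv2.cvtColor(p,cv2.COLOR_RGB2HSV)
b=(h[...,0]>100)&(h[...,0]<125)&(h[...,1]>120)
ex=np.array([np.cos(.108),np.sin(.108)]);ey=np.array([-ex[1],ex[0]])
L=(S[...,:2]-[477.5,-10]); X=L@ex;Y=L@ey;Z=S[...,2]
def st(t,m): print(t,m.sum(),'X',np.percentile(X[m],[3,97]).round(1),'Y',np.percentile(Y[m],[10,50,90]).round(1),'Z',np.percentile(Z[m],[3,97]).round(1))
lo=b&(X>-50)&(X<25)&(Y>70)&(Y<110)&(Z>5)&(Z<36);st('low end',lo)
up=b&(X>-55)&(X<80)&(Y>70)&(Y<110)&(Z>58);st('up end',up)
if up.sum()>50:
    print(cv2.minAreaRect(np.c_[X[up],Z[up]].astype(np.float32)))
    print('offset',np.median(Y[up])-np.median(Y[lo]))
if len(sys.argv)>1: save(sys.argv[1],cv2.resize(p[170:310,280:440],(640,560)))
E
python3 m.py c4.png
```

```text
low end 472 X [-45.  22.] Y [82.8 85.  87.3] Z [ 7.3 35. ]
up end 1144 X [-30.5  54.6] Y [81.4 93.  95.6] Z [ 63.  120.2]
((19.606006622314453, 138.74221801757812), (156.40817260742188, 98.10176086425781), 81.85884094238281)
offset 7.960398731796872
```

View pics/c4.png

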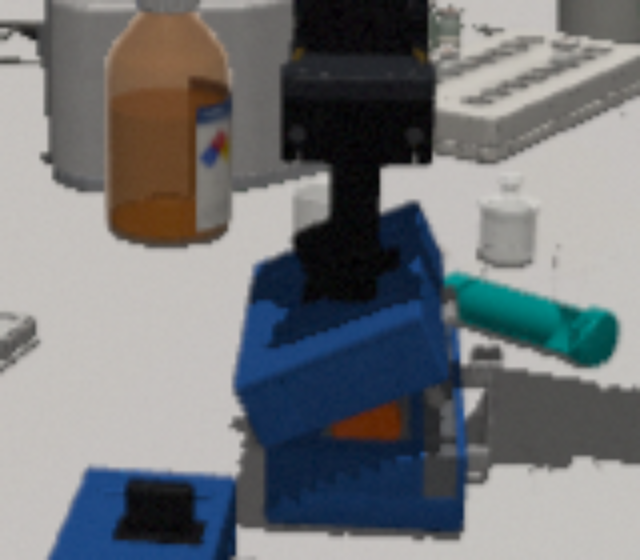

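The half is at about 25°, offset +8 mm by measurement, fin between the fingers at (345,250). Gripping the fin.

Emit:
{"method": "carry_out", "body": {"moves": [{"ax": 0,"ay": 0,"az": 0,"tx": 0.01,"ty": 0.0005,"tz": 0.003,"claw": -1},{"ax": 0,"ay": 0,"az": 0,"tx": 0,"ty": 0,"tz": 0,"claw": 0.5},{"ax": 0,"ay": 0,"az": 0,"tx": 0,"ty": 0,"tz": 0,"claw": 1},{"ax": 0,"ay": 0,"az": 0,"tx": 0,"ty": 0,"tz": 0,"claw": 1},{"ax": 0,"ay": 0,"az": 0,"tx": 0,"ty": 0,"tz": 0,"claw": 1},{"ax": 0,"ay": 0,"az": 0,"tx": 0,"ty": 0,"tz": 0,"claw": 1},{"ax": 0,"ay": 0,"az": 0,"tx": 0,"ty": 0,"tz": 0,"claw": 1}]}}

```text
t: 5.3
tool_pos: [495.7, -0.3, 116.7]
orientation: [3.142, -0.0, 0.11]
wrist_force: [0.4, 0.4, 0.2]
grip_width: 40.9
finger_force: 0.0
```

```bash
python3 m.py
```

```text
low end 476 X [-44.9  22.1] Y [82.7 84.9 87.4] Z [ 7.6 35.2]
up end 1139 X [-30.4  54.6] Y [82.5 92.9 95.6] Z [ 62.7 120.8]
((22.30017852783203, 143.73414611816406), (165.38230895996094, 97.57852935791016), 79.6476058959961)
offset 8.073158717310704
```

Still closing.

Emit:
{"method": "carry_out", "body": {"moves": [{"ax": 0,"ay": 0,"az": 0,"tx": 0,"ty": 0,"tz": 0,"claw": 1},{"ax": 0,"ay": 0,"az": 0,"tx": 0,"ty": 0,"tz": 0,"claw": 1},{"ax": 0,"ay": 0,"az": 0,"tx": 0,"ty": 0,"tz": 0,"claw": 1},{"ax": 0,"ay": 0,"az": 0,"tx": 0,"ty": 0,"tz": 0,"claw": 1},{"ax": 0,"ay": 0,"az": 0,"tx": 0,"ty": 0,"tz": 0,"claw": 1}]}}

```text
t: 5.98
tool_pos: [495.7, -0.2, 116.7]
orientation: [-3.141, 0.0, 0.11]
wrist_force: [-1.1, 1.2, 0.5]
grip_width: 13.6
finger_force: 30.0
```

```bash
python3 m.py
```

```text
low end 471 X [-44.9  22. ] Y [82.8 85.1 87.4] Z [ 7.8 35.1]
up end 1138 X [-30.3  54.6] Y [82.3 92.4 95. ] Z [ 62.4 120.3]
((9.096118927001953, 139.55088806152344), (96.67202758789062, 167.05589294433594), 3.4502274990081787)
offset 7.295957894292513
```

Emit:
{"method": "carry_out", "body": {"moves": [{"ax": 0,"ay": 0,"az": 0,"tx": 0.0003,"ty": -0.0025,"tz": 0,"claw": 1},{"ax": 0,"ay": 0,"az": 0,"tx": 0.0003,"ty": -0.0025,"tz": 0,"claw": 1},{"ax": 0,"ay": 0,"az": 0,"tx": 0.0003,"ty": -0.0025,"tz": 0,"claw": 1},{"ax": 0,"ay": 0,"az": 0,"tx": 0,"ty": 0,"tz": 0,"claw": 1},{"ax": 0,"ay": 0,"az": 0,"tx": 0,"ty": 0,"tz": 0,"claw": 1}]}}

```text
t: 6.65
tool_pos: [496.6, -8.1, 116.7]
orientation: [3.141, 0.0, 0.11]
wrist_force: [-1.7, 1.1, 1.6]
grip_width: 14.0
finger_force: 30.0
```

```bash
python3 m.py; python3 m.py
```

```text
low end 470 X [-45.  22.] Y [82.7 84.9 87.4] Z [ 7.5 34.8]
up end 1045 X [-30.3  54.8] Y [80.2 84.4 87.1] Z [ 62.8 173.4]
((7.748939514160156, 139.82435607910156), (96.57785034179688, 168.5635986328125), 4.652293682098389)
offset -0.5041159020183557
low end 471 X [-44.9  22. ] Y [83.1 85.2 87.6] Z [ 7.4 35.1]
up end 1055 X [-30.4  54.9] Y [79.6 84.6 87. ] Z [ 62.2 196.3]
((22.412654876708984, 143.59539794921875), (165.47146606445312, 97.93782043457031), 79.82080841064453)
offset -0.6094620757125853
```

Lateral position is now within about 0.5 mm. Lowering along the hinge arc while gripped, first to just above pin contact.

Emit:
{"method": "carry_out", "body": {"moves": [{"ax": 0.0012,"ay": -0.011,"az": 0,"tx": -0.0049,"ty": -0.0005,"tz": -0.0024,"claw": 1},{"ax": 0.0012,"ay": -0.011,"az": 0,"tx": -0.0047,"ty": -0.0005,"tz": -0.0027,"claw": 1},{"ax": 0.0012,"ay": -0.011,"az": 0,"tx": -0.0046,"ty": -0.0005,"tz": -0.0031,"claw": 1},{"ax": 0,"ay": 0,"az": 0,"tx": 0,"ty": 0,"tz": 0,"claw": 1},{"ax": 0,"ay": 0,"az": 0,"tx": 0,"ty": 0,"tz": 0,"claw": 1}]}}

```text
t: 7.38
tool_pos: [482.2, -9.6, 108.5]
orientation: [3.141, -0.207, 0.11]
wrist_force: [-4.2, -0.9, 2.6]
grip_width: 13.8
finger_force: 30.0
```

```bash
python3 m.py c5.png
```

```text
low end 478 X [-44.9  22. ] Y [82.8 85.2 87.2] Z [ 7.9 35.3]
up end 1023 X [-38.6  49.1] Y [79.6 84.7 87.1] Z [ 60.7 185.6]
((7.775768280029297, 137.35357666015625), (158.02684020996094, 97.32012176513672), 86.6270523071289)
offset -0.5095660521651553
```

View pics/c5.png

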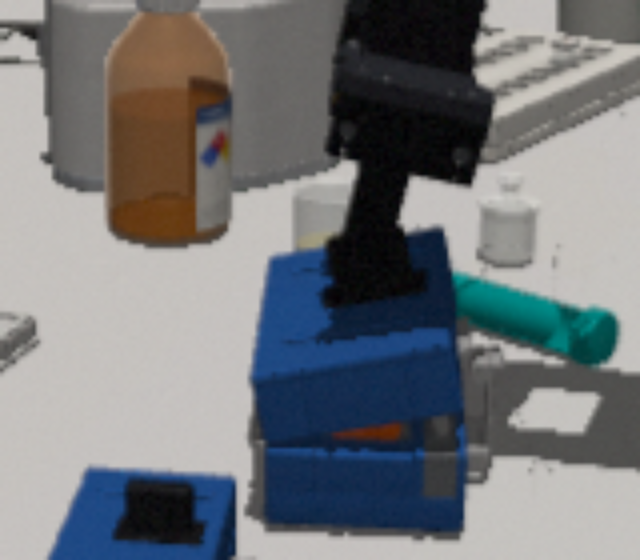

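The half is at about 13° and laterally aligned, with pins just above the rim and the tube cap still at (370,435). Now a slow 4° with a force check.

Emit:
{"method": "carry_out", "body": {"moves": [{"ax": 0.0003,"ay": -0.0028,"az": 0,"tx": -0.0011,"ty": -0.0001,"tz": -0.0008,"claw": 1},{"ax": 0.0003,"ay": -0.0028,"az": 0,"tx": -0.0011,"ty": -0.0001,"tz": -0.0008,"claw": 1},{"ax": 0.0003,"ay": -0.0028,"az": 0,"tx": -0.0011,"ty": -0.0001,"tz": -0.0008,"claw": 1},{"ax": 0,"ay": 0,"az": 0,"tx": 0,"ty": 0,"tz": 0,"claw": 1}]}}

```text
t: 7.92
tool_pos: [479.1, -9.8, 106.1]
orientation: [3.141, -0.262, 0.11]
wrist_force: [-4.7, -2.3, 3.9]
grip_width: 13.7
finger_force: 30.0
```

Emit:
{"method": "carry_out", "body": {"moves": [{"ax": 0.0003,"ay": -0.0028,"az": 0,"tx": -0.0011,"ty": -0.0001,"tz": -0.0008,"claw": 1},{"ax": 0.0003,"ay": -0.0028,"az": 0,"tx": -0.0011,"ty": -0.0001,"tz": -0.0009,"claw": 1},{"ax": 0.0003,"ay": -0.0028,"az": 0,"tx": -0.0011,"ty": -0.0001,"tz": -0.0009,"claw": 1},{"ax": 0,"ay": 0,"az": 0,"tx": 0,"ty": 0,"tz": 0,"claw": 1}]}}

```text
t: 8.43
tool_pos: [476.7, -10.0, 104.1]
orientation: [3.14, -0.318, 0.11]
wrist_force: [2.8, -1.3, 1.9]
grip_width: 13.7
finger_force: 30.0
```

```bash
cat >> m.py <<'E'
# front face lower edge / outer top plane slope from near end
t=b&(X>-45)&(X<40)&(Y>20)&(Y<78)&(Z>70)&(Z<130)
if t.sum()>50:
    f=np.polyfit(X[t],Z[t],1);print('outer slope deg',np.degrees(np.arctan(-f[0])) , t.sum(),'z at hinge',np.polyval(f,51))
u2=up&(Z<115)&(Y>81);print('offset2',np.median(Y[u2])-np.median(Y[lo]),'n',u2.sum())
E
python3 m.py
```

```text
low end 475 X [-44.9  22. ] Y [82.8 85.  87.5] Z [ 7.3 35.2]
up end 974 X [-42.3  46.3] Y [79.6 84.6 87. ] Z [59.3 96.5]
((-1.579742431640625, 132.71656799316406), (96.27528381347656, 154.68460083007812), 3.9430062770843506)
offset -0.4899004079460525
outer slope deg 6.832215979990361 468 z at hinge 84.94739731612256
offset2 -0.1575357252417433 n 824
```

Half at 6.8° (0.12 rad) with low force, so the pins are in their sockets. Releasing, backing off along the tool axis, then setting the tool upright with the fingers shut.

Emit:
{"method": "carry_out", "body": {"moves": [{"ax": 0,"ay": 0,"az": 0,"tx": 0,"ty": 0,"tz": 0,"claw": 0},{"ax": 0,"ay": 0,"az": 0,"tx": 0,"ty": 0,"tz": 0,"claw": 0},{"ax": 0,"ay": 0,"az": 0,"tx": 0,"ty": 0,"tz": 0,"claw": 0},{"ax": 0,"ay": 0,"az": 0,"tx": 0,"ty": 0,"tz": 0,"claw": 0},{"ax": 0,"ay": 0,"az": 0,"tx": -0.0125,"ty": -0.0013,"tz": 0.038,"claw": 0},{"ax": 0,"ay": 0,"az": 0,"tx": -0.0125,"ty": -0.0013,"tz": 0.038,"claw": 0},{"ax": -0.0027,"ay": 0.0252,"az": 0,"tx": 0.006,"ty": 0.0005,"tz": 0,"claw": 1},{"ax": -0.0027,"ay": 0.0252,"az": 0,"tx": 0.006,"ty": 0.0005,"tz": 0,"claw": 1},{"ax": 0,"ay": 0,"az": 0,"tx": 0,"ty": 0,"tz": 0,"claw": 1},{"ax": 0,"ay": 0,"az": 0,"tx": 0,"ty": 0,"tz": 0,"claw": 1},{"ax": 0,"ay": 0,"az": 0,"tx": 0,"ty": 0,"tz": 0,"claw": 1},{"ax": 0,"ay": 0,"az": 0,"tx": 0,"ty": 0,"tz": 0,"claw": 1}]}}

```text
t: 9.98
tool_pos: [462.3, -11.6, 179.7]
orientation: [-3.141, 0.002, 0.11]
wrist_force: [0.2, 0.8, 0.5]
grip_width: 0.3
finger_force: 0.0
```

Emit:
{"method": "carry_out", "body": {"moves": [{"ax": 0,"ay": 0,"az": 0,"tx": 0,"ty": 0,"tz": 0,"claw": 1},{"ax": 0,"ay": 0,"az": 0,"tx": 0,"ty": 0,"tz": 0,"claw": 1},{"ax": 0,"ay": 0,"az": 0,"tx": 0,"ty": 0,"tz": 0,"claw": 1},{"ax": 0,"ay": 0,"az": 0,"tx": 0,"ty": 0,"tz": 0,"claw": 1},{"ax": 0,"ay": 0,"az": 0,"tx": 0,"ty": 0,"tz": 0,"claw": 1}]}}

```text
t: 10.6
tool_pos: [462.9, -11.5, 179.4]
orientation: [-3.141, 0.004, 0.11]
wrist_force: [0.1, 0.8, 0.3]
grip_width: 0.3
finger_force: 0.0
```

```bash
python3 m.py c6.png
```

```text
low end 478 X [-45.  22.] Y [82.7 85.  87.3] Z [ 7.7 35.2]
up end 947 X [-41.8  46.8] Y [79.4 84.5 87. ] Z [59.6 94.7]
((1.594390869140625, 170.9239501953125), (95.41368865966797, 226.66128540039062), 0.5875332951545715)
offset -0.4965237160440097
outer slope deg 6.889587703206592 476 z at hinge 84.9336696998204
offset2 -0.1742394709877857 n 813
```

View pics/c6.png

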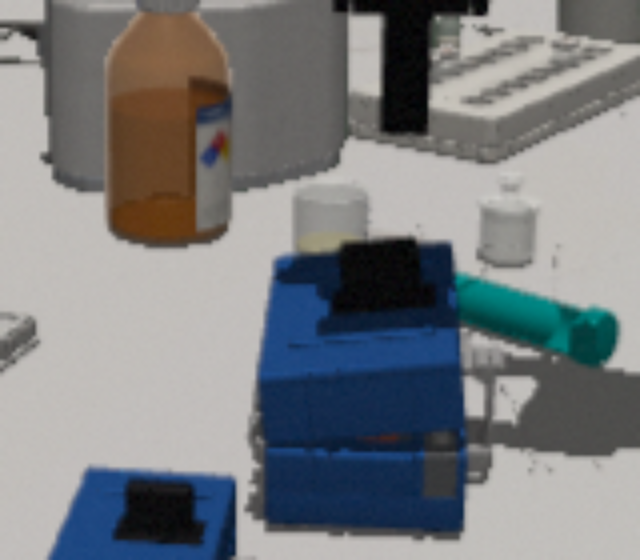

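The half holds at 6.9°, fin at (380,270), fingers shut above it. Pressing down.

Emit:
{"method": "carry_out", "body": {"moves": [{"ax": 0,"ay": 0,"az": 0,"tx": 0,"ty": 0,"tz": -0.05,"claw": 1},{"ax": 0,"ay": 0,"az": 0,"tx": 0,"ty": 0,"tz": -0.002,"claw": 1},{"ax": 0,"ay": 0,"az": 0,"tx": 0,"ty": 0,"tz": -0.002,"claw": 1},{"ax": 0,"ay": 0,"az": 0,"tx": 0,"ty": 0,"tz": -0.002,"claw": 1},{"ax": 0,"ay": 0,"az": 0,"tx": 0,"ty": 0,"tz": -0.002,"claw": 1},{"ax": 0,"ay": 0,"az": 0,"tx": 0,"ty": 0,"tz": 0,"claw": 1}]}}

```text
t: 11.4
tool_pos: [463.6, -11.6, 122.4]
orientation: [-3.142, 0.002, 0.11]
wrist_force: [1.3, -0.2, 1.9]
grip_width: 0.3
finger_force: 0.9
```

Emit:
{"method": "carry_out", "body": {"moves": [{"ax": 0,"ay": 0,"az": 0,"tx": 0,"ty": 0,"tz": -0.0015,"claw": 1},{"ax": 0,"ay": 0,"az": 0,"tx": 0,"ty": 0,"tz": -0.0015,"claw": 1},{"ax": 0,"ay": 0,"az": 0,"tx": 0,"ty": 0,"tz": -0.0015,"claw": 1},{"ax": 0,"ay": 0,"az": 0,"tx": 0,"ty": 0,"tz": 0,"claw": 1}]}}

```text
t: 11.9
tool_pos: [462.4, -12.0, 120.3]
orientation: [3.141, 0.007, 0.111]
wrist_force: [-10.2, -0.1, 19.1]
grip_width: 0.4
finger_force: 9.2
```

```bash
python3 m.py
```

```text
low end 472 X [-44.9  22.1] Y [82.5 85.2 87.1] Z [ 7.5 34.9]
up end 901 X [-42.6  45.4] Y [78.9 84.6 87.3] Z [59.3 91.8]
((0.36141204833984375, 143.1300048828125), (94.88972473144531, 169.9659423828125), 0.1753941923379898)
offset -0.5601850450156292
outer slope deg 3.9725015999915048 490 z at hinge 84.71737086251115
offset2 -0.16694718732554747 n 752
```

The lip is at the catch (4°), so the resistance there is expected. Pressing on in small steps.

Emit:
{"method": "carry_out", "body": {"moves": [{"ax": 0,"ay": 0,"az": 0,"tx": 0,"ty": 0,"tz": -0.001,"claw": 1},{"ax": 0,"ay": 0,"az": 0,"tx": 0,"ty": 0,"tz": -0.001,"claw": 1},{"ax": 0,"ay": 0,"az": 0,"tx": 0,"ty": 0,"tz": 0,"claw": 1}]}}

```text
t: 12.32
tool_pos: [461.3, -12.2, 119.0]
orientation: [3.141, 0.01, 0.111]
wrist_force: [-16.7, -1.3, 25.6]
grip_width: 0.4
finger_force: 12.4
```

Part of this force is sideways drag on the fin, so I'll follow it in -x.

Emit:
{"method": "carry_out", "body": {"moves": [{"ax": 0,"ay": 0,"az": 0,"tx": -0.003,"ty": -0.0003,"tz": 0,"claw": 1},{"ax": 0,"ay": 0,"az": 0,"tx": -0.002,"ty": -0.0002,"tz": -0.001,"claw": 1},{"ax": 0,"ay": 0,"az": 0,"tx": 0,"ty": 0,"tz": 0,"claw": 1}]}}

```text
t: 12.7
tool_pos: [457.5, -12.4, 115.1]
orientation: [3.141, 0.005, 0.11]
wrist_force: [-4.9, -0.8, 7.2]
grip_width: 0.5
finger_force: 3.7
```

```bash
python3 m.py
```

```text
low end 474 X [-44.9  22. ] Y [82.7 85.1 87.4] Z [ 7.3 35.1]
up end 810 X [-44.4  43.5] Y [77.5 84.5 87.1] Z [ 58.9 200.6]
((-2.5904388427734375, 141.010986328125), (93.93449401855469, 168.8996124267578), 1.8521718978881836)
offset -0.6039310871976937
outer slope deg 0.005069144101047463 497 z at hinge 84.30342916155983
offset2 -0.13480938747602522 n 668
```

It snapped over, slope 0.0°. One more press to be sure it is home, then retract.

Emit:
{"method": "carry_out", "body": {"moves": [{"ax": 0,"ay": 0,"az": 0,"tx": -0.001,"ty": 0,"tz": -0.0015,"claw": 1},{"ax": 0,"ay": 0,"az": 0,"tx": 0,"ty": 0,"tz": -0.001,"claw": 1},{"ax": 0,"ay": 0,"az": 0,"tx": 0,"ty": 0,"tz": 0,"claw": 1}]}}

```text
t: 13.12
tool_pos: [457.2, -12.5, 114.5]
orientation: [3.141, 0.004, 0.11]
wrist_force: [-8.2, -0.2, 17.2]
grip_width: 0.5
finger_force: 8.3
```

Emit:
{"method": "carry_out", "body": {"moves": [{"ax": 0,"ay": 0,"az": 0,"tx": 0,"ty": 0,"tz": 0.02,"claw": 1},{"ax": 0,"ay": 0,"az": 0,"tx": 0,"ty": 0,"tz": 0.05,"claw": 1},{"ax": 0,"ay": 0,"az": 0,"tx": 0,"ty": 0,"tz": 0.05,"claw": 1},{"ax": 0,"ay": 0,"az": 0,"tx": 0,"ty": 0,"tz": 0,"claw": 1},{"ax": 0,"ay": 0,"az": 0,"tx": 0,"ty": 0,"tz": 0,"claw": 1}]}}

```text
t: 13.75
tool_pos: [456.6, -12.0, 230.9]
orientation: [-3.141, 0.004, 0.11]
wrist_force: [0.4, 0.4, -0.3]
grip_width: 0.9
finger_force: 0.0
```

```bash
python3 m.py c7.png
```

```text
low end 474 X [-45.  22.] Y [82.6 85.  87.4] Z [ 7.2 35.1]
up end 808 X [-44.8  43.6] Y [78.6 84.6 87. ] Z [ 58.9 315.2]
((-2.5661087036132812, 199.90667724609375), (93.61254119873047, 284.8609619140625), 0.9527938365936279)
offset -0.4358496172249602
outer slope deg -0.21797809960415446 494 z at hinge 84.43081051186878
offset2 -0.09011533946501515 n 662
```

View pics/c7.png

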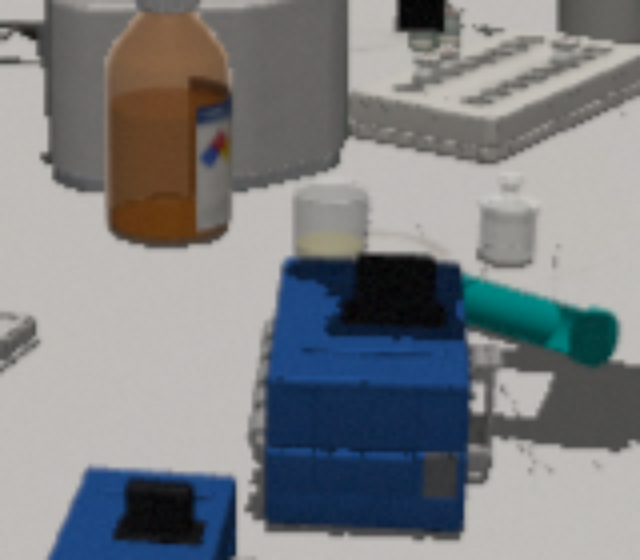

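The carrier is shut and flush, seam closed at (365,450), with the catch over the lip at (485,355). The beaker (330,220), weighing bottle (510,230) and turquoise tube are as before.

```bash
python3 -c "
from bench import job
print(job.hand_in())"
```

```text
the job is handed in; nothing more can be done
None
```

The carrier is closed over the tube: pins in their sockets, front catch snapped, halves flush (angle about 0°, offset within about 0.5 mm by camera). The arm touched nothing else, and the job was handed in at about 14 s of the 64 s limit.

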